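# Open the cartridge case by its two-dial lock

## Robot

A 6-joint arm with a two-finger parallel gripper is mounted at the origin on the work surface. World frame = base frame: x ahead of the robot, y to its left, z up, the work surface at z = 0. Lengths are in m, angles in degrees, forces in N, time in s.
With the tool pointing down it reaches from about 0.35 to 0.875 m from the base axis. Payload 4.2 kg.
Tool frame: the origin (TCP) lies on the centre line of the jaws, within the pads' length; the fingertips stand 11 mm ahead of it and the grasp point (between the pads) lies 8 mm behind it; z points along the fingers, y is the line along which they close (so a half turn about z gives the same grasp; the last joint's range is limited). The gripper opens to 87 mm and grips with 3 to 60 N. Pads are 19 mm wide; open, the fingers measure 117 mm over their backs; the gripper's body (75 mm by 190 mm) begins 51 mm behind the grasp point.
Start: joints at [-61.845, 22.042, 0.453, 0, -68.411, -14.817], TCP at [0.144, -0.608, 0.234] pointing down, gripper open.
Joint ranges: [-179.83, 179.83], [-69.29, 118.12], [-61.27, 80.66], [-181.25, 117.63], [-171.15, -9.14], [-177.46, 177.46]. Speed limits (degrees/s): [159.86, 159.86, 180, 180, 180, 180].

## Interface

Orientations are given as a 3x3 rotation matrix whose columns are the frame's x, y, z axes.
In Python, from station import r gives the robot as it stands.
- The arm moves only by the tool servo_tool, never from a script. Its argument "commands" is a list that holds one entry, the list of rows, each a list of 7 numbers: the closure, from 0 (fully open) to 1 (shut), then the shift along the tool's x, y, z in mm, then the turn, a rotation vector about the tool's x, y, z in rad. In form: [[[claw, x, y, z, ax, ay, az], ...]]. A call has exactly 5 rows; each row is the pose to reach, as a shift and turn from the pose commanded when the call began, along the tool's axes at that moment; what a row does not reach only later rows make up. A row lasts 1/10 s, in which the tool goes at most 50 mm and 8.59 degrees, less where a joint would pass 70% of its speed; a pose out of reach is approached as far as the arm can. A call with a gripper value outside its range is refused whole. The fingers move at their own pace and stop on an object; the grip force is fixed at half the most. Time passes only in rows, so rows that repeat a pose let the fingers close, or fill a call up. It gives the time, the measured TCP pose, the force, the opening and the grip force at its end, in the units of the state.
- r.sense(): the state, without advancing time (a new reading comes with each control period).
- r.capture(name): name is "scene" or "side" or "wrist"; returns a dict with "pixels" (400x640x3 uint8, red, green, blue), "camera_matrix" (3x3 intrinsics, pixels), "R" (3x3) and "t" (3): a world point X has camera coordinates R X + t. Camera axes: x right, y down, z forward; pixel columns grow to the right and rows downward; lengths in m; the calibration is good to about 2 mm. A picture is of the moment at which its call begins. There is no depth.
- r.finish_job(): hands the job in; it is judged then, once.
The state is a dict: "time_s": time; "joints": joint angles; "joint_velocities": joint speeds; "effort": joint torques, N m; "tcp_pos": TCP position; "ee_rot": TCP orientation; "wrist_force": force on the tool from outside, world axes, zero at the start; "moment": the same for the moment, N m; "gripper_width": opening from 0.0 (shut) to 1.0 (fully open); "gripper_force": force on a finger pad.
Only numpy, scipy, OpenCV 4.12 (cv2) and the standard library are available. Lean on these libraries where they do the work, as an engineer would, in place of code of your own. Each camera call takes 0.05 s, during which the arm holds its last target. There are 200 camera calls.

## Task

The steel cartridge case on the bench is locked by the two numbered dials on its lid; the code is 3 on the left dial and 7 on the right. Set the left dial's pointer on the 3, and turn the right dial slowly through the region of its 7 until you feel the hidden bolt drop and the dial stop dead (its knob has crept on the spindle, so the pointer may read up to half a number off); do not force a dial against the bolt or pry at the locked lid. Open the lid to well over halfway upright and leave it standing there, without disturbing the can, the screwdriver or the record weight.

Things in the scene. Friction and masses are not known exactly. Their poses are not given: they have to be found in the camera images.
- case: The fixed grey steel case, 200 mm deep (x), 260 mm wide (y), 90 mm high; the shut lid's top face is 96 mm above the bench. Origin: centre of its underside, on the bench; x points to the hinge (far) side, y to its left, z up.
- lid (a joint): Opening angle of the lid in rad: 0 shut, up to 1.5. Hinged on the far (+x) edge, so the front edge rises. It weighs about 0.8 kg and stays at any angle on a stiff friction hinge; unlocked, it needs about 11 N straight up at the handle.
- lid_hinge (a point): Middle of the hinge line (which runs along the case's y), 90 mm above the bench at the case's far edge.
- lid_handle (a point): Middle of the lid's pull handle: a round steel bar 10 mm thick, 100 mm long along the case's y, on a post at each end; its axis is 35 mm above the lid's top face and 175 mm in front of the hinge line, with 30 mm clear under the bar.
- left_axis (a point): Left dial (case +y side), 62 mm behind the handle and 58 mm left of the middle: point on its upright axis at the knob's top, 29 mm above the lid face. Round fluted aluminium knob 46 mm across, grip 5 to 29 mm above the lid face, over a thin skirt 56 mm across. Turns without stops at under 0.1 N m; stays where left.
- left_mark (a point): Tip of the black pointer line on the left dial's skirt, 26.5 mm from the axis, 5 mm above the lid face; turns with the knob; its x axis points outward along the pointer. The numbers 0 to 9 are on the fixed ring round the knob, 0.628 rad apart: 0 towards the hinge (case +x), counting clockwise from above (3 is 1.885 rad clockwise of 0).
- right_axis (a point): Right dial (case -y side), knob and ring the same as the left one, 58 mm right of the middle: point on its upright axis at the top of the knob, 29 mm above the lid face.
- right_mark (a point): Tip of the pointer line on the right dial's skirt, as on the left. The knob has crept on its spindle: the lock's true 7 reads up to 0.35 rad either side of the 7 (4.398 rad clockwise of 0). With the left dial right, the bolt drops there; some 0.1 rad on, the dial stops, a little springily: the moment at the knob climbs from under 0.1 past 0.2 N m.
- right_ring: The right dial's fixed black number ring on the lid, 82 mm across, with the dial and the hidden lock wheel (60 mm, one notch) it carries. Origin: on the dial's axis at the lid face; x axis towards the 0. The wheel is not to be twisted against the dropped bolt with more than 18 N at the notch (about 0.45 N m at the knob).
- left_ring: The left dial's number ring with the dial and lock wheel it carries, as on the right. The left knob is true to its wheel: its notch takes the bolt when the pointer is within 0.07 rad (4 degrees) of the 3. Same force limit.
- lock: The lock's frame under the lid, carrying the hidden spring bolt. The bolt drops 9 mm into the notches of both wheels at once and so leaves its keeper on the case's front wall. Origin: on the hinge line. Lifting at the locked lid presses the bolt on the keeper: more than 15 N there is prying.
- keeper: Small steel strike plate, 50 mm wide, at the top of the inside of the case's front wall, under the lid; it holds the bolt of the locked lid down. Origin: as the case.
- record_weight: Bystander: dark steel record weight, 76 mm across and 50 mm high with a narrower grip; origin under its centre.
- spray_can: Bystander: white cleaner can, 52 mm across, 150 mm high; origin under its centre.
- screwdriver: Bystander: black-handled screwdriver 170 mm long, lying flat; origin near its middle.

How it is judged (in metres and radians):
On the way:
1. the lock is free and the lid starts to rise (value of joint lid above 0.15 rad), for 0.1 s.
At the end, for the whole second after the job is handed in: the lid stands open by itself by more than 0.9 rad (about 52 degrees), at rest (value of joint lid above 0.9 rad and velocity of joint lid between -0.05 and 0.05 rad/s); the robot touches nothing.
It fails at once if a dial is forced against the dropped bolt (over 18 N at the notch) (contact force between any of right_ring, left_ring and lock above 18 N).
It fails at once if the lid is pried while locked (bolt pressed on the keeper with over 15 N) (contact force between lock and keeper above 15 N).
It fails at once if a bystander is pushed by more than 20 mm (distance of any of record_weight, spray_can, screwdriver from where it was at the start of the episode above 0.02 m).
It also fails if it takes over 69 s, if anything falls off the work surface, if the arm or the gripper's body presses on something with over 40 N, if the wrist force passes 120 N, or if a joint passes its speed limit or range.

## Working session

There is one attempt and no reset: what is moved stays moved. The work goes in short steps, Python scripts to look and compute and a tool call to move; the robot and the scene stay as the last step left them, time stands still between calls to the robot, and variables do not carry over. Pictures are saved under pics/ and viewed, at most 10 in all, crops included, and the job is handed in when it is done.

Besides the shell and the picture viewer there is one more tool, called after ">>>" by a JSON object that holds its "name" and its "arguments", one argument or row to a line. servo_tool: Moves the arm, as the interface text tells. Its arguments: {"type":"object","properties":{"commands":{"type":"array","items":{"type":"array","items":{"type":"array","items":{"type":"number"}}}}},"required":["commands"]}

```bash
mkdir -p pics; ls; python3 - <<'E'
from station import r
import cv2,numpy as np
s=r.sense();print(s)
a=r.capture("scene");b=r.capture("side")
for n,c in(("scene",a),("side",b)):
    np.savez(f"pics/{n}.npz",**c);cv2.imwrite(f"pics/{n}0.png",c["pixels"][:,:,::-1]);print(c["camera_matrix"],c["R"],c["t"])
E
```

```text
pics
{'time_s': 0.0, 'joints': array([-6.18437946e+01,  2.20904344e+01,  3.76117663e-01, -3.06275199e-02,
       -6.84128933e+01, -1.48150400e+01]), 'joint_velocities': array([ 0.03109609,  0.04553792,  0.02358468, -0.00348228,  0.04244606,
       -0.01337027]), 'effort': array([ 2.27789542e-05, -3.90667534e+01,  1.87407088e+01,  4.22013760e+00,
        1.09680853e-02, -2.03557165e-04]), 'tcp_pos': array([ 0.14407546, -0.60752976,  0.2324338 ]), 'ee_rot': array([[-9.73058801e-01, -2.30556282e-01, -6.09415699e-04],
       [-2.30557071e-01,  9.73056336e-01,  2.19200638e-03],
       [ 8.76149657e-05,  2.27345619e-03, -9.99997412e-01]]), 'wrist_force': array([0.77642778, 0.87023448, 0.811427  ]), 'moment': array([-0.01277575,  0.01656141,  0.01649615]), 'gripper_force': 0.0, 'gripper_width': 0.9974608317959321}
[[365.36727689   0.         324.81882901]
 [  0.         365.36727689 198.08477247]
 [  0.           0.           1.        ]] [[-0.45402182  0.89086398 -0.0150186 ]
 [ 0.57270141  0.27887708 -0.77087007]
 [-0.68255204 -0.35859301 -0.63681534]] [ 0.25514201 -0.25410906  1.20437279]
[[468.50377754   0.         320.75542604]
 [  0.         468.50377754 202.50868721]
 [  0.           0.           1.        ]] [[ 0.99982451 -0.01648469 -0.00889985]
 [-0.01831112 -0.75960828 -0.65012304]
 [ 0.00395668  0.65017191 -0.75977683]] [-0.54761569  0.09758896  1.09235402]
```

View pics/scene0.png

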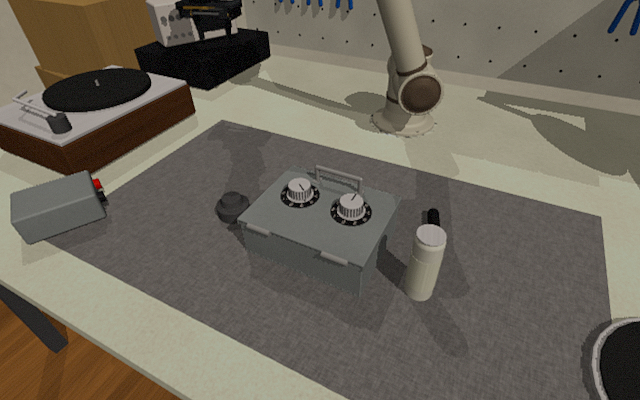

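View pics/side0.png

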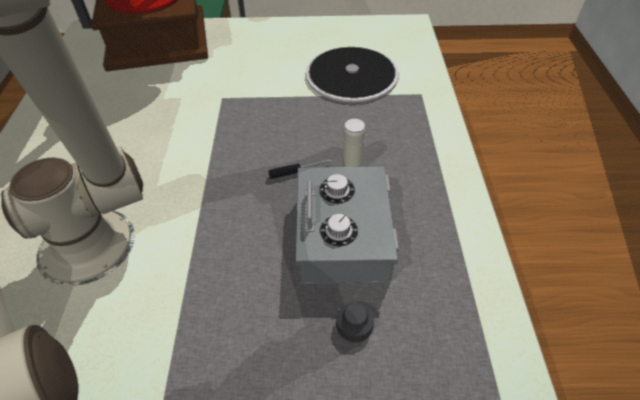

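The scene view shows the right knob top at about (299,184), the left at (351,200) and the handle at (317–360,170–185). The side view shows the left knob top at (337,181), the right at (340,221), the can at (354,125) left of the case, the screwdriver at (285,171), and the record weight at (356,318).

```bash
cat > h.py <<'E'
import numpy as np,cv2
from scipy.optimize import least_squares
def load(n): return dict(np.load(f"pics/{n}.npz"))
def proj(c,X):
    p=(np.atleast_2d(X)@c["R"].T+c["t"])@c["camera_matrix"].T; return p[:,:2]/p[:,2:]
def onplane(c,uv,z):
    uv=np.atleast_2d(uv);d=np.c_[uv,np.ones(len(uv))]@np.linalg.inv(c["camera_matrix"]).T@c["R"]
    o=-c["R"].T@c["t"]; return o+d*((z-o[2])/d[:,2])[:,None]
def world(p,L):  # p=(x,y,yaw) case pose, L case-frame points
    c,s=np.cos(p[2]),np.sin(p[2]);L=np.atleast_2d(L)
    return L@np.array([[c,s,0],[-s,c,0],[0,0,1]])+[p[0],p[1],0]
LA=[-.013,.058,.125];RA=[-.013,-.058,.125]
E
python3 - <<'E'
from h import *
a,b=load("scene"),load("side")
print(onplane(b,[[337,181],[340,221]],.125),onplane(a,[[351,200],[299,184]],.125))
C=[[-.1,.13,.096],[.1,.13,.096],[.1,-.13,.096],[-.1,-.13,.096]]
print(onplane(b,[[298,168],[386,168],[394,260],[297,260]],.096))
def f(p):
    return np.r_[(proj(b,world(p,[LA,RA]+C))-[[337,181],[340,221],[298,168],[386,168],[394,260],[297,260]]).ravel(),
     (proj(a,world(p,[LA,RA]))-[[351,200],[299,184]]).ravel()]
s=least_squares(f,[.55,0,0]);print(s.x,f(s.x).round(1))
print("can",onplane(b,[354,125],.15),"wt",onplane(b,[356,312],.05),"sd",onplane(b,[[270,175],[331,162]],.01))
E
```

```text
[[ 0.58624745  0.07054976  0.125     ]
 [ 0.58803142 -0.04317153  0.125     ]] [[ 0.58433894  0.06988737  0.125     ]
 [ 0.5841313  -0.04548047  0.125     ]]
[[ 0.49679968  0.14234883  0.096     ]
 [ 0.70561766  0.13706186  0.096     ]
 [ 0.69390357 -0.12266136  0.096     ]
 [ 0.4987179  -0.11829053  0.096     ]]
[ 0.59889504  0.0114087  -0.01768151] [ 0.3  0.3 -1.5  1.2  1.9 -0.3 -2.  -0.7  1.2 -1.  -1.  -0.6 -0.7  0.7
 -0.6  0.1]
can [[0.63314296 0.2312029  0.15      ]] wt [[ 0.61381324 -0.21187282  0.05      ]] sd [[0.41907284 0.20404395 0.01      ]
 [0.57919175 0.24804458 0.01      ]]
```

>>> {"name": "servo_tool", "arguments": {
  "commands": [
    [[0,-34,34,-14,0,0,0],[0,-68,68,-28,0,0,0],[0,-102,103,-40,0,0,0],[0,-136,137,-55,0,0,0],[0,-168,171,-68,0,0,0]]
  ]
}}

```text
time_s: 0.6
tcp_pos: [0.2688, -0.4012, 0.3018]
ee_rot: [[-0.973, -0.23, -0.0], [-0.23, 0.973, 0.0], [0.0, 0.0, -1.0]]
wrist_force: [1.0, -0.7, -0.7]
gripper_width: 0.996
gripper_force: 0.0
```

>>> {"name": "servo_tool", "arguments": {
  "commands": [
    [[0,-34,34,0,0,0,0],[0,-68,68,0,0,0,0],[0,-102,103,0,0,0,0],[0,-136,137,0,0,0,0],[0,-170,172,0,0,0,0]]
  ]
}}

```text
time_s: 1.1
tcp_pos: [0.3943, -0.1945, 0.3015]
ee_rot: [[-0.973, -0.231, 0.0], [-0.231, 0.973, 0.0], [-0.0, 0.0, -1.0]]
wrist_force: [1.3, -0.3, -0.9]
gripper_width: 0.995
gripper_force: 0.0
```

>>> {"name": "servo_tool", "arguments": {
  "commands": [
    [[0,-34,34,0,0,0,0.05],[0,-68,68,0,0,0,0.1],[0,-102,103,0,0,0,0.15],[0,-136,137,0,0,0,0.2],[0,-170,172,0,0,0,0.233]]
  ]
}}

```text
time_s: 1.6
tcp_pos: [0.5201, 0.0121, 0.3013]
ee_rot: [[-1.0, 0.001, -0.0], [0.001, 1.0, -0.0], [0.0, -0.0, -1.0]]
wrist_force: [-0.3, -0.3, 1.0]
gripper_width: 1.0
gripper_force: 0.0
```

```bash
python3 - <<'E'
from station import r
from h import *
s=r.sense();print(s["time_s"],s["tcp_pos"],s["ee_rot"].round(3),s["joints"].round(1))
c=r.capture("wrist");np.savez("pics/w1.npz",**c);cv2.imwrite("pics/w1.png",c["pixels"][:,:,::-1]);print(c["camera_matrix"],c["R"],-c["R"].T@c["t"])
E
```

```text
1.6 [0.5200878  0.01213172 0.30134959] [[-1.     0.001 -0.   ]
 [ 0.001  1.    -0.   ]
 [ 0.    -0.    -1.   ]] [  19.2    9.3   -7.4   -0.   -73.3 -109.3]
[[276.99234367   0.         320.66390598]
 [  0.         276.99234367 189.47267088]
 [  0.           0.           1.        ]] [[ 6.38034802e-04  9.99999497e-01 -7.74057623e-04]
 [ 9.64105196e-01 -4.09604901e-04  2.65520250e-01]
 [ 2.65519799e-01 -9.15684136e-04 -9.64104972e-01]] [0.44740811 0.01200811 0.45235044]
```

View pics/w1.png

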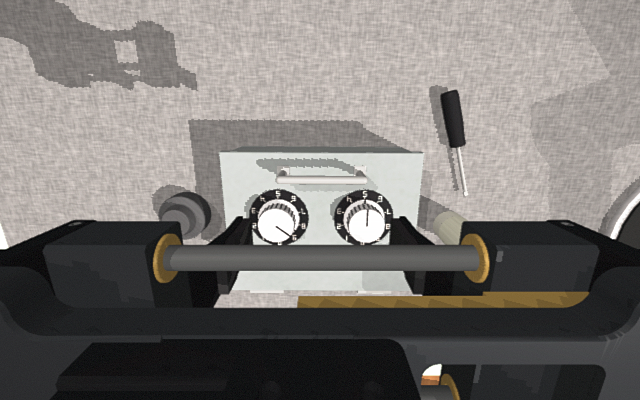

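```bash
python3 - <<'E'
from h import *
c=load("w1");im=c["pixels"][165:260,210:430,::-1]
cv2.imwrite("pics/w1c.png",cv2.resize(im,None,fx=3.6,fy=3.6,interpolation=cv2.INTER_CUBIC))
def f(p): return (proj(c,world(p,[[-.1,.13,.096],[-.1,-.13,.096],[-.075,0,.131]]))-[[421,153],[220,153],[321,179]]).ravel()
p=[.599,.0114,-.0177]
print(proj(c,world(p,[LA,RA,[-.1,.13,.096],[-.1,-.13,.096],[-.075,.0,.131]])).round(1))
E
```

```text
[[366.2 226.9]
 [275.  225.4]
 [422.4 156.4]
 [220.9 153. ]
 [321.5 179.8]]
```

View pics/w1c.png

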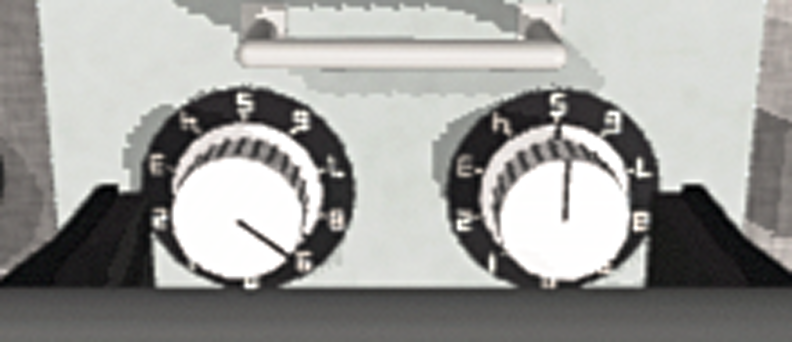

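The crop shows the left pointer (top line (566,218)→(569,158)) near the 5, and the right pointer ((239,220)→(293,258)) near the 9. The yaw is near 0, so I'll refit.

```bash
python3 - <<'E'
from h import *
a,b,c=load("scene"),load("side"),load("w1")
m=lambda q:np.array(q)/3.6+[210,165]
C=[[-.1,.13,.096],[-.1,-.13,.096]]
ob=np.r_[m([[565,217],[239,219]]),[[421,153],[220,152.5]]]
f=lambda p:(proj(c,world(p,[LA,RA]+C))-ob).ravel()
s=least_squares(f,[.599,.011,0]);p=s.x;print(p,f(p).round(1),world(p,[LA,RA,[-.075,0,.131],[.1,0,.09]]).round(4))
for q in ([[566,218],[569,158]],[[239,220],[293,258]]):
    w=onplane(c,m(q),.125);d=w[1]-w[0];print(w.round(4),"cw angle from 0:",(-(np.arctan2(d[1],d[0])-p[2]))%(2*np.pi))
E
```

```text
[0.59732128 0.01225439 0.00113725] [-0.2 -0.4 -0.9 -0.8  1.   0.2  0.1  1. ] [[ 0.5843  0.0702  0.125 ]
 [ 0.5844 -0.0458  0.125 ]
 [ 0.5223  0.0122  0.131 ]
 [ 0.6973  0.0124  0.09  ]]
[[0.5852 0.0709 0.125 ]
 [0.5628 0.0709 0.125 ]] cw angle from 0: 3.1452134746894
[[ 0.5859 -0.0447  0.125 ]
 [ 0.6005 -0.026   0.125 ]] cw angle from 0: 5.377974234287088
```

>>> {"name": "servo_tool", "arguments": {
  "commands": [
    [[0.25,-32,29,10,0,0,0],[0.25,-65,58.5,20,0,0,0],[0.25,-65,58.5,60,0,0,0],[0.25,-65,58.5,100,0,0,0],[0.25,-65,58.5,130,0,0,0]]
  ]
}}

```text
time_s: 2.15
tcp_pos: [0.5834, 0.0687, 0.1682]
ee_rot: [[-1.0, 0.0, -0.004], [0.0, 1.0, -0.001], [0.004, -0.001, -1.0]]
wrist_force: [0.8, 0.3, -0.2]
gripper_width: 0.761
gripper_force: 0.0
```

>>> {"name": "servo_tool", "arguments": {
  "commands": [
    [[0.25,0,0,15,0,0,0],[0.25,0,0,30,0,0,0],[0.25,0,0,42,0,0,0],[0.25,0,0,50,0,0,0],[0.25,0,0,56,0,0,0]]
  ]
}}

```text
time_s: 2.65
tcp_pos: [0.5846, 0.0686, 0.115]
ee_rot: [[-1.0, 0.0, -0.0], [0.0, 1.0, -0.0], [0.0, -0.0, -1.0]]
wrist_force: [0.1, -0.1, 0.6]
gripper_width: 0.747
gripper_force: 0.0
```

>>> {"name": "servo_tool", "arguments": {
  "commands": [
    [[0.4,0,0,0,0,0,0],[0.44,0,0,0,0,0,0],[0.5,0,0,0,0,0,0],[0.6,0,0,0,0,0,0],[0.6,0,0,0,0,0,0]]
  ]
}}

```text
time_s: 3.15
tcp_pos: [0.5853, 0.0701, 0.1163]
ee_rot: [[-1.0, -0.0, 0.002], [-0.0, 1.0, 0.002], [-0.002, 0.002, -1.0]]
wrist_force: [-1.3, 5.4, 1.5]
gripper_width: 0.522
gripper_force: 30.0
```

>>> {"name": "servo_tool", "arguments": {
  "commands": [
    [[0.6,0,1.5,0,0,0,-0.1],[0.6,0,1.5,0,0,0,-0.22],[0.6,0,1.5,0,0,0,-0.34],[0.6,0,1.5,0,0,0,-0.46],[0.6,0,1.5,0,0,0,-0.58]]
  ]
}}

```text
time_s: 3.65
tcp_pos: [0.5854, 0.0697, 0.1164]
ee_rot: [[-0.834, -0.552, 0.002], [-0.552, 0.834, -0.0], [-0.001, -0.001, -1.0]]
wrist_force: [1.4, -0.9, 0.2]
gripper_width: 0.521
gripper_force: 30.0
```

>>> {"name": "servo_tool", "arguments": {
  "commands": [
    [[0.6,0,0,0,0,0,-0.14],[0.6,0,0,0,0,0,-0.28],[0.6,0,0,0,0,0,-0.42],[0.6,0,0,0,0,0,-0.56],[0.6,0,0,0,0,0,-0.68]]
  ]
}}

```text
time_s: 4.15
tcp_pos: [0.5859, 0.0694, 0.1164]
ee_rot: [[-0.301, -0.954, 0.003], [-0.954, 0.301, -0.001], [-0.0, -0.003, -1.0]]
wrist_force: [1.7, -3.3, -0.3]
gripper_width: 0.524
gripper_force: 30.0
```

>>> {"name": "servo_tool", "arguments": {
  "commands": [
    [[0.6,0,0,0,0,0,0],[0.6,0,0,0,0,0,0],[0.4,0,0,0,0,0,0],[0.25,0,0,0,0,0,0],[0.25,0,0,0,0,0,0]]
  ]
}}

```text
time_s: 4.65
tcp_pos: [0.5842, 0.0704, 0.1153]
ee_rot: [[-0.307, -0.952, -0.001], [-0.952, 0.307, 0.0], [0.0, 0.001, -1.0]]
wrist_force: [-1.1, 0.9, 0.6]
gripper_width: 0.692
gripper_force: 0.0
```

>>> {"name": "servo_tool", "arguments": {
  "commands": [
    [[0.25,0,0,-15,0,0,0],[0.25,0,0,-50,0,0,0.14],[0.25,0,0,-90,0,0,0.29],[0.25,0,0,-135,0,0,0.44],[0.25,0,0,-180,0,0,0.58]]
  ]
}}

```text
time_s: 5.15
tcp_pos: [0.584, 0.0704, 0.297]
ee_rot: [[-0.782, -0.624, -0.001], [-0.624, 0.782, 0.0], [0.001, 0.001, -1.0]]
wrist_force: [0.6, 0.6, -1.2]
gripper_width: 0.753
gripper_force: 0.0
```

>>> {"name": "servo_tool", "arguments": {
  "commands": [
    [[0.25,17,-1,0,0,0,0.135],[0.25,34,-2,0,0,0,0.27],[0.25,52,-3,0,0,0,0.4],[0.25,70,-4,0,0,0,0.54],[0.25,86,-5.5,0,0,0,0.673]]
  ]
}}

```text
time_s: 5.65
tcp_pos: [0.5201, 0.0116, 0.2954]
ee_rot: [[-1.0, -0.001, -0.001], [-0.001, 1.0, 0.0], [0.001, 0.0, -1.0]]
wrist_force: [-0.0, -0.2, 0.3]
gripper_width: 0.749
gripper_force: 0.0
```

```bash
python3 - <<'E'
from station import r
from h import *
s=r.sense();print(s["time_s"],s["tcp_pos"],s["joints"].round(1))
c=r.capture("wrist");np.savez("pics/w2.npz",**c)
cv2.imwrite("pics/w2c.png",cv2.resize(c["pixels"][165:260,210:430,::-1],None,fx=3.6,fy=3.6,interpolation=cv2.INTER_CUBIC))
E
```

```text
5.65 [0.52013906 0.01163666 0.2954098 ] [  19.1    9.5   -8.    -0.   -72.5 -109.1]
```

View pics/w2c.png

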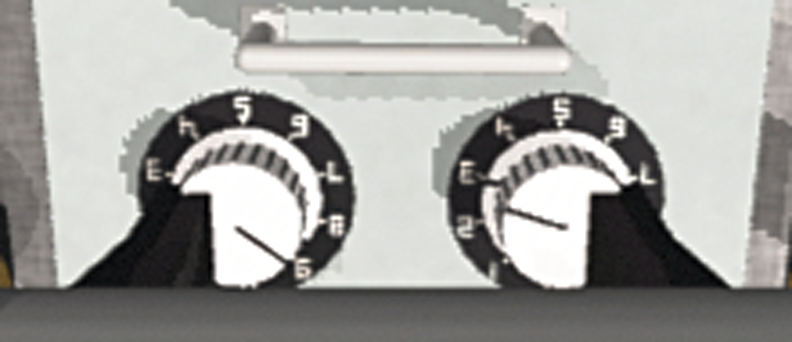

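The left pointer's top line now runs (567,228)→(508,210), close to the 3 at (468,172). Next I'll measure the line by fitting its dark pixels.

```bash
python3 - <<'E'
from h import *
def ang(c,ctr,rad,yaw=.001):
    g=c["pixels"].astype(float).mean(2);h,w=g.shape;v,u=np.mgrid[:h,:w]
    W=onplane(c,np.c_[u.ravel(),v.ravel()],.125)[:,:2].reshape(h,w,2);d=W-ctr
    k=(np.hypot(d[...,0],d[...,1])<rad);wt=np.where(k,np.clip(np.percentile(g[k],80)-25-g,0,None),0)
    m=(W*wt[...,None]).sum((0,1))/wt.sum();D=W-m
    C=np.einsum('hw,hwi,hwj->ij',wt,D,D);e=np.linalg.eigh(C)[1][:,1]
    if e@(m-ctr)<0:e=-e
    return (-(np.arctan2(e[1],e[0])-yaw))%(2*np.pi),m,int((wt>0).sum())
for n in("w1","w2"):
    c=load(n); print(n,"L",ang(c,np.array([.5855,.0704]),.017 if n=="w1" else .0),"") if n=="w1" else None
    print("R",ang(c,np.array([.5855,-.0452]),.017))
    # left: restrict
c=load("w2");g=c["pixels"].astype(int).mean(2)
m=lambda q:np.array(q)/3.6+[210,165]
print(g[220:231,348:372].astype(int))
pts=[]
for u in range(351,367):
    col=g[220:231,u];w=np.clip(190-col,0,None)
    if w.sum()>20: pts.append((u,(w*np.arange(220,231)).sum()/w.sum()))
w=onplane(c,pts,.125)[:,:2];e=np.linalg.svd(w-w.mean(0))[2][0]; e*=-np.sign(e[1]); print(len(pts),w[[0,-1]],(-(np.arctan2(e[1],e[0])-.001))%(2*np.pi))
E
```

```text
w1 L (np.float64(3.1394523107914005), array([0.57732416, 0.06987562]), 28) 
R (np.float64(5.3663791505828105), array([ 0.5910773, -0.0386735]), 30)
R (np.float64(2.3349763283307623), array([ 0.58637645, -0.05488318]), 144)
[[ 99 130 132 153 255 255 255 255 254 254 254 254 254 254 254 254 254 255
  254 254 254 254 255 255]
 [104  94 144 206 255 255 255 255 255 255 254 254 254 254 254 254 255 255
  254 254 254 254 255 255]
 [ 91  89 115 127 252 255 255 255 255 255 255 255 255 254 254 254 255 254
  254 254 254 254 255 255]
 [ 76  65  80  51  74 132 156 254 255 255 255 255 255 255 255 255 255 254
  254 254 254 254 255 255]
 [ 89  91 183 168 131  95  47  69 103 148 255 255 255 255 255 255 255 255
  255 254 255 255 255 255]
 [ 93 130 255 255 255 255 200 134  92  47  77 102 152 252 255 255 255 255
  255 255 255 255 255 255]
 [ 93 142 255 255 255 255 255 255 255 202 161 100  50  70 103 154 250 255
  255 255 255 255 255 255]
 [112 147 255 255 255 255 255 255 255 255 255 255 199 157 104  87  77  75
  123 167 255 255 255 255]
 [122 167 255 255 255 254 255 255 255 255 255 255 255 255 255 255 192 105
   87 154 255 255 255 255]
 [165 184 255 255 255 254 254 254 254 255 255 255 255 255 255 255 255 255
  255 254 255 255 255 255]
 [163 129 255 255 255 254 254 254 254 254 254 254 254 255 255 255 255 255
  255 255 255 255 255 255]]
16 [[0.57836472 0.04912755]
 [0.585294   0.06810229]] 1.9036110359177614
```

>>> {"name": "servo_tool", "arguments": {
  "commands": [
    [[0.25,-33,-29,10,0,0,0.13],[0.25,-65.5,-57.5,20,0,0,0.26],[0.25,-65.5,-57.5,60,0,0,0.39],[0.25,-65.5,-57.5,100,0,0,0.5],[0.25,-65.5,-57.5,130,0,0,0.5]]
  ]
}}

```text
time_s: 6.2
tcp_pos: [0.5861, -0.0452, 0.1626]
ee_rot: [[-0.88, 0.475, -0.004], [0.475, 0.88, 0.0], [0.003, -0.001, -1.0]]
wrist_force: [0.1, 0.6, 0.4]
gripper_width: 0.748
gripper_force: 0.0
```

>>> {"name": "servo_tool", "arguments": {
  "commands": [
    [[0.25,0,0,15,0,0,0],[0.25,0,0,30,0,0,0],[0.25,0,0,42,0,0,0],[0.25,0,0,50,0,0,0],[0.25,0,0,50,0,0,0]]
  ]
}}

```text
time_s: 6.7
tcp_pos: [0.5866, -0.0451, 0.1144]
ee_rot: [[-0.881, 0.473, -0.002], [0.473, 0.881, -0.0], [0.002, -0.001, -1.0]]
wrist_force: [-0.1, -0.2, -0.1]
gripper_width: 0.748
gripper_force: 0.0
```

>>> {"name": "servo_tool", "arguments": {
  "commands": [
    [[0.4,0,0,0,0,0,0],[0.44,0,0,0,0,0,0],[0.5,0,0,0,0,0,0],[0.6,0,0,0,0,0,0],[0.6,0,0,0,0,0,0]]
  ]
}}

```text
time_s: 7.2
tcp_pos: [0.5868, -0.0463, 0.1163]
ee_rot: [[-0.881, 0.473, -0.001], [0.473, 0.881, -0.001], [-0.0, -0.002, -1.0]]
wrist_force: [-2.0, -5.3, 2.5]
gripper_width: 0.515
gripper_force: 30.0
```

```bash
cat > s.py <<'E'
from station import r
import numpy as np
s=r.sense();R=s["ee_rot"];print(s["time_s"],"yaw",np.arctan2(-R[1,0],-R[0,0]).round(4),s["tcp_pos"].round(4),"F",s["wrist_force"].round(1),"M",s["moment"].round(3),"eff",s["effort"].round(3)[3:],s["gripper_width"].round(3))
E
python3 s.py
```

```text
Traceback (most recent call last):
  File "s.py", line 3, in <module>
    s=r.sense();R=s["ee_rot"];print(s["time_s"],"yaw",np.arctan2(-R[1,0],-R[0,0]).round(4),s["tcp_pos"].round(4),"F",s["wrist_force"].round(1),"M",s["moment"].round(3),"eff",s["effort"].round(3)[3:],s["gripper_width"].round(3))
                                                                                                                                                                                                       ^^^^^^^^^^^^^^^^^^^^^^^^
AttributeError: 'float' object has no attribute 'round'
```

```bash
sed -i 's/,s\["gripper_width"\].round(3)//' s.py; python3 s.py
```

```text
7.2 yaw -0.4931 [ 0.5868 -0.0463  0.1163] F [-2.  -5.3  2.5] M [-1.468  0.553  0.034] eff [ 2.272  0.755 -0.061]
```

>>> {"name": "servo_tool", "arguments": {
  "commands": [
    [[0.6,0,-1.5,0,0,0,-0.1],[0.6,0,-1.5,0,0,0,-0.2],[0.6,0,-1.5,0,0,0,-0.3],[0.6,0,-1.5,0,0,0,-0.4],[0.6,0,-1.5,0,0,0,-0.5]]
  ]
}}

```text
time_s: 7.7
tcp_pos: [0.5869, -0.0458, 0.1163]
ee_rot: [[-1.0, -0.01, 0.002], [-0.01, 1.0, 0.001], [-0.002, 0.001, -1.0]]
wrist_force: [-2.0, 1.7, 3.2]
gripper_width: 0.517
gripper_force: 30.0
```

```bash
python3 s.py
```

```text
7.7 yaw 0.0102 [ 0.5869 -0.0458  0.1163] F [-2.   1.7  3.2] M [ 0.502  0.4   -0.112] eff [ 3.714  0.245 -0.506]
```

>>> {"name": "servo_tool", "arguments": {
  "commands": [
    [[0.6,0,0,0,0,0,-0.01],[0.6,0,0,0,0,0,-0.02],[0.6,0,0,0,0,0,-0.03],[0.6,0,0,0,0,0,-0.04],[0.6,0,0,0,0,0,-0.05]]
  ]
}}

```text
time_s: 8.2
tcp_pos: [0.5869, -0.0457, 0.1163]
ee_rot: [[-0.998, -0.056, 0.002], [-0.056, 0.998, 0.001], [-0.002, 0.001, -1.0]]
wrist_force: [-3.3, 3.8, 5.3]
gripper_width: 0.526
gripper_force: 30.0
```

```bash
python3 s.py
```

```text
8.2 yaw 0.0556 [ 0.5869 -0.0457  0.1163] F [-3.3  3.8  5.3] M [ 1.1    0.607 -0.123] eff [3.931 0.303 0.086]
```

>>> {"name": "servo_tool", "arguments": {
  "commands": [
    [[0.6,0.8,1.0,-1,0,0,-0.01],[0.6,0.8,1.0,-1.2,0,0,-0.02],[0.6,0.8,1.0,-1.2,0,0,-0.03],[0.6,0.8,1,-1.2,0,0,-0.04],[0.6,0.8,1,-1.2,0,0,-0.04]]
  ]
}}

```text
time_s: 8.7
tcp_pos: [0.5867, -0.0456, 0.1165]
ee_rot: [[-0.995, -0.097, 0.002], [-0.097, 0.995, 0.0], [-0.002, -0.0, -1.0]]
wrist_force: [5.6, -1.8, -3.7]
gripper_width: 0.521
gripper_force: 30.0
```

```bash
python3 s.py
```

```text
8.7 yaw 0.0971 [ 0.5867 -0.0456  0.1165] F [ 5.6 -1.8 -3.7] M [-0.288 -1.545 -0.052] eff [ 3.09  -1.539  0.104]
```

>>> {"name": "servo_tool", "arguments": {
  "commands": [
    [[0.6,-0.5,-0.3,0.5,0,0,-0.01],[0.6,-0.5,-0.3,0.5,0,0,-0.02],[0.6,-0.5,-0.3,0.5,0,0,-0.03],[0.6,-0.5,-0.3,0.5,0,0,-0.04],[0.6,-0.5,-0.3,0.5,0,0,-0.04]]
  ]
}}

```text
time_s: 9.2
tcp_pos: [0.5867, -0.0456, 0.1164]
ee_rot: [[-0.991, -0.137, 0.001], [-0.137, 0.991, 0.0], [-0.001, 0.0, -1.0]]
wrist_force: [5.3, 0.6, -1.1]
gripper_width: 0.523
gripper_force: 30.0
```

```bash
python3 s.py
```

```text
9.2 yaw 0.1375 [ 0.5867 -0.0456  0.1164] F [ 5.3  0.6 -1.1] M [ 0.316 -1.488 -0.121] eff [ 3.349 -1.6    0.117]
```

>>> {"name": "servo_tool", "arguments": {
  "commands": [
    [[0.6,-0.3,0,0,0,0,-0.01],[0.6,-0.3,0,0,0,0,-0.02],[0.6,-0.3,0,0,0,0,-0.03],[0.6,-0.3,0,0,0,0,-0.04],[0.6,-0.3,0,0,0,0,-0.04]]
  ]
}}

```text
time_s: 9.7
tcp_pos: [0.5867, -0.0455, 0.1164]
ee_rot: [[-0.984, -0.177, 0.001], [-0.177, 0.984, 0.0], [-0.001, 0.0, -1.0]]
wrist_force: [4.0, 2.8, -1.4]
gripper_width: 0.519
gripper_force: 30.0
```

```bash
python3 s.py
```

```text
9.7 yaw 0.1776 [ 0.5867 -0.0455  0.1164] F [ 4.   2.8 -1.4] M [ 0.69  -1.345 -0.1  ] eff [ 3.497 -1.576  0.108]
```

>>> {"name": "servo_tool", "arguments": {
  "commands": [
    [[0.6,-0.3,0.2,0,0,0,-0.01],[0.6,-0.3,0.2,0,0,0,-0.02],[0.6,-0.3,0.2,0,0,0,-0.03],[0.6,-0.3,0.2,0,0,0,-0.04],[0.6,-0.3,0.2,0,0,0,-0.04]]
  ]
}}

```text
time_s: 10.2
tcp_pos: [0.5867, -0.0455, 0.1164]
ee_rot: [[-0.976, -0.216, 0.0], [-0.216, 0.976, 0.0], [-0.0, -0.0, -1.0]]
wrist_force: [4.2, 1.0, 0.1]
gripper_width: 0.518
gripper_force: 30.0
```

```bash
python3 s.py
```

```text
10.2 yaw 0.2174 [ 0.5867 -0.0455  0.1164] F [4.2 1.  0.1] M [ 6.610e-01 -1.192e+00  1.000e-03] eff [ 3.419 -1.359  0.097]
```

>>> {"name": "servo_tool", "arguments": {
  "commands": [
    [[0.6,-0.3,0.1,0,0,0,-0.01],[0.6,-0.3,0.1,0,0,0,-0.02],[0.6,-0.3,0.1,0,0,0,-0.03],[0.6,-0.3,0.1,0,0,0,-0.04],[0.6,-0.3,0.1,0,0,0,-0.04]]
  ]
}}

```text
time_s: 10.7
tcp_pos: [0.5868, -0.0454, 0.1164]
ee_rot: [[-0.967, -0.255, -0.0], [-0.255, 0.967, -0.0], [0.0, 0.0, -1.0]]
wrist_force: [2.3, 1.9, 2.1]
gripper_width: 0.521
gripper_force: 30.0
```

```bash
python3 s.py
```

```text
10.7 yaw 0.2574 [ 0.5868 -0.0454  0.1164] F [2.3 1.9 2.1] M [ 0.588 -0.69  -0.057] eff [ 3.366 -0.885  0.08 ]
```

>>> {"name": "servo_tool", "arguments": {
  "commands": [
    [[0.6,0,0,0,0,0,-0.01],[0.6,0,0,0,0,0,-0.02],[0.6,0,0,0,0,0,-0.03],[0.6,0,0,0,0,0,-0.04],[0.6,0,0,0,0,0,-0.04]]
  ]
}}

```text
time_s: 11.2
tcp_pos: [0.5868, -0.0454, 0.1163]
ee_rot: [[-0.956, -0.293, -0.0], [-0.293, 0.956, -0.0], [0.0, 0.0, -1.0]]
wrist_force: [0.8, 1.8, 2.8]
gripper_width: 0.521
gripper_force: 30.0
```

```bash
python3 s.py
```

```text
11.2 yaw 0.2973 [ 0.5868 -0.0454  0.1163] F [0.8 1.8 2.8] M [ 0.71  -0.372 -0.043] eff [ 3.414 -0.567  0.063]
```

>>> {"name": "servo_tool", "arguments": {
  "commands": [
    [[0.6,0,0,0,0,0,-0.01],[0.6,0,0,0,0,0,-0.02],[0.6,0,0,0,0,0,-0.03],[0.6,0,0,0,0,0,-0.04],[0.6,0,0,0,0,0,-0.04]]
  ]
}}

```text
time_s: 11.7
tcp_pos: [0.5868, -0.0454, 0.1163]
ee_rot: [[-0.944, -0.331, -0.0], [-0.331, 0.944, -0.0], [0.0, 0.0, -1.0]]
wrist_force: [1.1, 2.9, 4.5]
gripper_width: 0.519
gripper_force: 30.0
```

```bash
python3 s.py
```

```text
11.7 yaw 0.3373 [ 0.5868 -0.0454  0.1163] F [1.1 2.9 4.5] M [ 0.875 -0.032 -0.049] eff [ 3.558 -0.285  0.075]
```

>>> {"name": "servo_tool", "arguments": {
  "commands": [
    [[0.6,0,0,-0.3,0,0,-0.01],[0.6,0,0.2,-0.3,0,0,-0.02],[0.6,0,0.2,-0.3,0,0,-0.03],[0.6,0,0.2,-0.3,0,0,-0.04],[0.6,0,0.2,-0.3,0,0,-0.04]]
  ]
}}

```text
time_s: 12.2
tcp_pos: [0.5867, -0.0453, 0.1164]
ee_rot: [[-0.93, -0.368, -0.0], [-0.368, 0.93, -0.0], [0.0, 0.0, -1.0]]
wrist_force: [2.0, 2.4, 2.4]
gripper_width: 0.518
gripper_force: 30.0
```

```bash
python3 s.py
```

```text
12.2 yaw 0.3771 [ 0.5867 -0.0453  0.1164] F [2.  2.4 2.4] M [ 0.577 -0.248 -0.041] eff [ 3.553 -0.418  0.052]
```

>>> {"name": "servo_tool", "arguments": {
  "commands": [
    [[0.6,0,0,0,0,0,-0.01],[0.6,0,0,0,0,0,-0.02],[0.6,0,0,0,0,0,-0.03],[0.6,0,0,0,0,0,-0.04],[0.6,0,0,0,0,0,-0.04]]
  ]
}}

```text
time_s: 12.7
tcp_pos: [0.5867, -0.0452, 0.1164]
ee_rot: [[-0.914, -0.405, -0.0], [-0.405, 0.914, -0.0], [0.0, 0.0, -1.0]]
wrist_force: [-0.5, 1.9, 1.3]
gripper_width: 0.515
gripper_force: 30.0
```

```bash
python3 s.py
```

```text
12.7 yaw 0.4173 [ 0.5867 -0.0452  0.1164] F [-0.5  1.9  1.3] M [ 0.561 -0.234  0.047] eff [ 3.624e+00 -3.760e-01  3.000e-03]
```

>>> {"name": "servo_tool", "arguments": {
  "commands": [
    [[0.6,0,0,0,0,0,-0.01],[0.6,0,0,0,0,0,-0.02],[0.6,0,0,0,0,0,-0.03],[0.6,0,0,0,0,0,-0.04],[0.6,0,0,0,0,0,-0.04]]
  ]
}}

```text
time_s: 13.2
tcp_pos: [0.5867, -0.0452, 0.1164]
ee_rot: [[-0.897, -0.441, -0.0], [-0.441, 0.897, 0.0], [0.0, 0.0, -1.0]]
wrist_force: [-0.0, 1.8, 0.5]
gripper_width: 0.522
gripper_force: 30.0
```

```bash
python3 s.py
```

```text
13.2 yaw 0.4572 [ 0.5867 -0.0452  0.1164] F [-0.   1.8  0.5] M [ 0.624 -0.13   0.07 ] eff [ 3.804 -0.307  0.004]
```

>>> {"name": "servo_tool", "arguments": {
  "commands": [
    [[0.6,0,0,0,0,0,-0.01],[0.6,0,0,0,0,0,-0.02],[0.6,0,0,0,0,0,-0.03],[0.6,0,0,0,0,0,-0.04],[0.6,0,0,0,0,0,-0.04]]
  ]
}}

```text
time_s: 13.7
tcp_pos: [0.5867, -0.0452, 0.1164]
ee_rot: [[-0.879, -0.477, -0.001], [-0.477, 0.879, 0.0], [0.0, 0.0, -1.0]]
wrist_force: [0.0, 2.3, -0.2]
gripper_width: 0.524
gripper_force: 30.0
```

```bash
python3 s.py
```

```text
13.7 yaw 0.4972 [ 0.5867 -0.0452  0.1164] F [ 0.   2.3 -0.2] M [ 0.818  0.053 -0.001] eff [ 4.044e+00 -2.050e-01  4.000e-03]
```

>>> {"name": "servo_tool", "arguments": {
  "commands": [
    [[0.6,0,0,0,0,0,-0.01],[0.6,0,0,0,0,0,-0.02],[0.6,0,0,0,0,0,-0.03],[0.6,0,0,0,0,0,-0.04],[0.6,0,0,0,0,0,-0.04]]
  ]
}}

```text
time_s: 14.2
tcp_pos: [0.5866, -0.0451, 0.1164]
ee_rot: [[-0.859, -0.512, -0.001], [-0.512, 0.859, 0.0], [0.0, 0.0, -1.0]]
wrist_force: [-0.3, 3.3, 0.3]
gripper_width: 0.517
gripper_force: 30.0
```

```bash
python3 s.py
```

```text
14.2 yaw 0.5369 [ 0.5866 -0.0451  0.1164] F [-0.3  3.3  0.3] M [ 1.035  0.178 -0.133] eff [ 4.437 -0.084  0.136]
```

>>> {"name": "servo_tool", "arguments": {
  "commands": [
    [[0.6,0,0,0,0,0,-0.01],[0.6,0,0.3,0,0,0,-0.02],[0.6,0,0.3,0,0,0,-0.03],[0.6,0,0.3,0,0,0,-0.03],[0.6,0,0.3,0,0,0,-0.03]]
  ]
}}

```text
time_s: 14.7
tcp_pos: [0.5866, -0.045, 0.1164]
ee_rot: [[-0.844, -0.537, -0.0], [-0.537, 0.844, -0.0], [0.0, 0.0, -1.0]]
wrist_force: [-0.4, 2.3, -1.4]
gripper_width: 0.521
gripper_force: 30.0
```

```bash
python3 s.py
```

```text
14.7 yaw 0.5667 [ 0.5866 -0.045   0.1164] F [-0.4  2.3 -1.4] M [ 0.809  0.093 -0.223] eff [ 4.397 -0.122  0.218]
```

>>> {"name": "servo_tool", "arguments": {
  "commands": [
    [[0.6,0,0,0,0,0,-0.01],[0.6,0,0,0,0,0,-0.02],[0.6,0,0,0,0,0,-0.02],[0.6,0,0,0,0,0,-0.02],[0.6,0,0,0,0,0,-0.02]]
  ]
}}

```text
time_s: 15.2
tcp_pos: [0.5866, -0.045, 0.1164]
ee_rot: [[-0.833, -0.554, -0.0], [-0.554, 0.833, -0.0], [0.0, 0.0, -1.0]]
wrist_force: [0.6, 1.9, -2.2]
gripper_width: 0.52
gripper_force: 30.0
```

```bash
python3 s.py
```

```text
15.2 yaw 0.5867 [ 0.5866 -0.045   0.1164] F [ 0.6  1.9 -2.2] M [ 0.691  0.131 -0.299] eff [ 4.498 -0.1    0.316]
```

The moment climbed steadily to 0.3 N m, so the bolt has dropped and the dial has stopped. Next I back off slightly, release, and go above the handle.

>>> {"name": "servo_tool", "arguments": {
  "commands": [
    [[0.6,0,0,0,0,0,0.02],[0.6,0,0,0,0,0,0.05],[0.4,0,0,0,0,0,0.05],[0.25,0,0,0,0,0,0.05],[0.25,0,0,0,0,0,0.05]]
  ]
}}

```text
time_s: 15.7
tcp_pos: [0.5871, -0.0452, 0.117]
ee_rot: [[-0.859, -0.512, 0.001], [-0.512, 0.859, -0.001], [-0.001, -0.001, -1.0]]
wrist_force: [-0.9, -0.3, -0.3]
gripper_width: 0.692
gripper_force: 0.0
```

>>> {"name": "servo_tool", "arguments": {
  "commands": [
    [[0.25,0,0,-20,0,0,0],[0.25,0,0,-70,0,0,0],[0.4,8,27,-70,0,0,-0.14],[0.5,16,54,-70,0,0,-0.29],[0.5,24.5,81,-70,0,0,-0.43]]
  ]
}}

```text
time_s: 16.2
tcp_pos: [0.5238, 0.0124, 0.1872]
ee_rot: [[-0.563, -0.826, 0.001], [-0.826, 0.563, 0.0], [-0.001, -0.001, -1.0]]
wrist_force: [0.3, 0.5, -0.3]
gripper_width: 0.562
gripper_force: 0.0
```

>>> {"name": "servo_tool", "arguments": {
  "commands": [
    [[0.5,0,0,0,0,0,-0.14],[0.5,0,0,0,0,0,-0.28],[0.5,0,0,0,0,0,-0.42],[0.5,0,0,0,0,0,-0.56],[0.5,0,0,0,0,0,-0.604]]
  ]
}}

```text
time_s: 16.7
tcp_pos: [0.5244, 0.012, 0.187]
ee_rot: [[0.004, -1.0, 0.001], [-1.0, -0.004, -0.0], [0.0, -0.001, -1.0]]
wrist_force: [-0.1, -0.4, 1.0]
gripper_width: 0.504
gripper_force: 0.0
```

```bash
python3 s.py; python3 - <<'E'
from station import r
from h import *
c=r.capture("wrist");print(r.sense()["joints"].round(1));cv2.imwrite("pics/w3.png",c["pixels"][:,:,::-1])
E
```

```text
16.7 yaw 1.5747 [0.5244 0.012  0.187 ] F [-0.1 -0.4  1. ] M [0.024 0.113 0.061] eff [3.853 0.019 0.005]
[ 19.1  14.6 -17.6   0.  -57.7 -18.9]
```

View pics/w3.png

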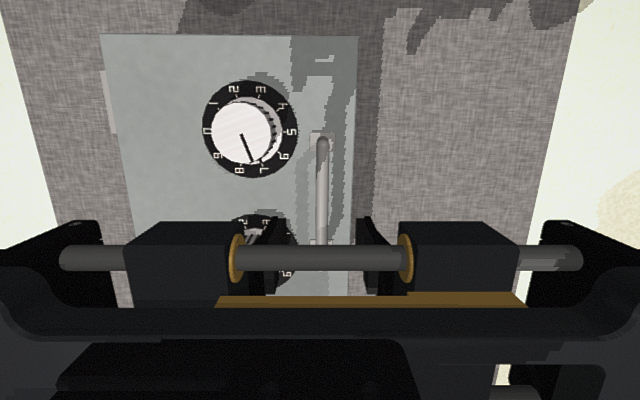

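The wrist view shows the bar at column 320, centred between the fingers (275–372), with the right pointer just past the 7 at (255,160). I'll descend and grip the bar.

>>> {"name": "servo_tool", "arguments": {
  "commands": [
    [[0.5,0,0,20,0,0,0],[0.5,0,0,40,0,0,0],[0.5,0,0,54,0,0,0],[0.6,0,0,54,0,0,0],[0.75,0,0,54,0,0,0]]
  ]
}}

```text
time_s: 17.25
tcp_pos: [0.5247, 0.012, 0.133]
ee_rot: [[-0.0, -1.0, 0.001], [-1.0, 0.0, -0.0], [0.0, -0.001, -1.0]]
wrist_force: [-0.4, 0.2, 0.8]
gripper_width: 0.398
gripper_force: 0.0
```

>>> {"name": "servo_tool", "arguments": {
  "commands": [
    [[0.85,0,0,0,0,0,0],[0.9,0,0,0,0,0,0],[1,0,0,0,0,0,0],[1,0,0,0,0,0,0],[1,0,0,0,0,0,0]]
  ]
}}

```text
time_s: 17.75
tcp_pos: [0.5238, 0.0121, 0.1331]
ee_rot: [[-0.0, -1.0, -0.001], [-1.0, 0.0, -0.0], [0.0, 0.001, -1.0]]
wrist_force: [-3.9, 1.0, 5.1]
gripper_width: 0.103
gripper_force: 30.0
```

>>> {"name": "servo_tool", "arguments": {
  "commands": [
    [[1,0,0,-0.5,0,0,0],[1,0,0,-0.5,0,0,0],[1,0,0,-1,0,0,0],[1,0,0,-1,0,0,0],[1,0,0,-1,0,0,0]]
  ]
}}

```text
time_s: 18.25
tcp_pos: [0.5238, 0.0121, 0.1332]
ee_rot: [[-0.0, -1.0, -0.001], [-1.0, 0.0, -0.0], [0.0, 0.001, -1.0]]
wrist_force: [-3.3, 1.9, 0.2]
gripper_width: 0.108
gripper_force: 30.0
```

```bash
python3 s.py
```

```text
18.25 yaw 1.5705 [0.5238 0.0121 0.1332] F [-3.3  1.9  0.2] M [ 0.394  1.127 -0.077] eff [4.208 0.768 0.041]
```

>>> {"name": "servo_tool", "arguments": {
  "commands": [
    [[1,0,0,-0.5,0,0,0],[1,0,0,-1,0,0,0],[1,0,0,-1.5,0,0,0],[1,0,0,-2,0,0,0],[1,0,0,-2,0,0,0]]
  ]
}}

```text
time_s: 18.75
tcp_pos: [0.5241, 0.0121, 0.1346]
ee_rot: [[-0.0, -1.0, -0.001], [-1.0, 0.0, -0.0], [0.0, 0.001, -1.0]]
wrist_force: [1.5, -0.6, -12.2]
gripper_width: 0.105
gripper_force: 30.0
```

>>> {"name": "servo_tool", "arguments": {
  "commands": [
    [[1,0,0,-0.5,0,0,0],[1,0,0,-0.5,0,0,0],[1,0,0,-1,0,0,0],[1,0,0,-1,0,0,0],[1,0,0,-1,0,0,0]]
  ]
}}

```text
time_s: 19.25
tcp_pos: [0.5246, 0.0122, 0.1367]
ee_rot: [[0.0, -1.0, 0.001], [-1.0, -0.0, 0.0], [-0.0, -0.001, -1.0]]
wrist_force: [3.2, -0.2, -13.1]
gripper_width: 0.105
gripper_force: 30.0
```

The lid is rising freely: the force levelled off at about 13 N while the height grew. Next come the arc waypoints.

```bash
cat > arc.py <<'E'
import numpy as np
from scipy.spatial.transform import Rotation as Ro
H=np.array([.6985,.0122,.09]);B0=np.array([.5240,.0122,.131])
D=np.array([[0,-1,0],[-1,0,0],[0,0,-1.]])
def pose(t):
    R=Ro.from_rotvec([0,.5*t,0]).as_matrix()@D
    return H+Ro.from_rotvec([0,t,0]).apply(B0-H)-.002*R[:,2],R
th=[.02,.08,.14,.20,.26,.32,.38,.44,.50,.56,.62,.68,.74,.80,.86,.92,.98,1.03,1.07,1.11,1.14]
for k in range(0,20,5):
    T0,R0=pose(th[k]);print("call")
    for t in th[k+1:k+6]:
        T,R=pose(t);print((R0.T@(T-T0)*1e3).round(1),Ro.from_matrix(R0.T@R).as_rotvec().round(3),T.round(3))
E
python3 arc.py
```

```text
call
[  0.   -2.9 -10.4] [-0.03  0.    0.  ] [0.528 0.012 0.147]
[  0.   -6.5 -20.5] [-0.06  0.    0.  ] [0.532 0.012 0.157]
[  0.  -10.6 -30.5] [-0.09  0.    0.  ] [0.536 0.012 0.167]
[  0.  -15.4 -40.1] [-0.12  0.    0.  ] [0.541 0.012 0.176]
[  0.  -20.7 -49.5] [-0.15  0.    0.  ] [0.546 0.012 0.186]
call
[ 0.  -4.5 -9.8] [-0.03  0.    0.  ] [0.552 0.012 0.195]
[  0.   -9.5 -19.3] [-0.06  0.    0.  ] [0.559 0.012 0.203]
[  0.  -15.1 -28.6] [-0.09  0.    0.  ] [0.566 0.012 0.212]
[  0.  -21.2 -37.4] [-0.12  0.    0.  ] [0.573 0.012 0.219]
[  0.  -27.9 -45.9] [-0.15  0.    0.  ] [0.581 0.012 0.227]
call
[ 0.  -5.9 -9. ] [-0.03  0.    0.  ] [0.589 0.012 0.233]
[  0.  -12.3 -17.7] [-0.06  0.    0.  ] [0.598 0.012 0.24 ]
[  0.  -19.2 -26. ] [-0.09  0.    0.  ] [0.607 0.012 0.246]
[  0.  -26.6 -33.9] [-0.12  0.    0.  ] [0.617 0.012 0.251]
[  0.  -34.4 -41.3] [-0.15  0.    0.  ] [0.626 0.012 0.255]
call
[ 0.  -7.2 -8.1] [-0.03  0.    0.  ] [0.636 0.012 0.26 ]
[  0.  -13.5 -14.5] [-0.055  0.     0.   ] [0.645 0.012 0.262]
[  0.  -18.8 -19.4] [-0.075  0.     0.   ] [0.652 0.012 0.264]
[  0.  -24.2 -24. ] [-0.095  0.     0.   ] [0.659 0.012 0.266]
[  0.  -28.5 -27.4] [-0.11  0.    0.  ] [0.664 0.012 0.267]
```

>>> {"name": "servo_tool", "arguments": {
  "commands": [
    [[1,0,-2.9,-10.4,-0.03,0,0],[1,0,-6.5,-20.5,-0.06,0,0],[1,0,-10.6,-30.5,-0.09,0,0],[1,0,-15.4,-40.1,-0.12,0,0],[1,0,-20.7,-49.5,-0.15,0,0]]
  ]
}}

```text
time_s: 19.75
tcp_pos: [0.5451, 0.012, 0.1855]
ee_rot: [[-0.001, -0.989, -0.151], [-1.0, 0.001, 0.0], [-0.0, 0.151, -0.989]]
wrist_force: [4.4, -1.8, -16.8]
gripper_width: 0.106
gripper_force: 30.0
```

```bash
python3 s.py
```

```text
19.75 yaw 1.5702 [0.5451 0.012  0.1855] F [  4.4  -1.8 -16.8] M [-0.404 -1.966 -0.002] eff [ 5.154 -1.396 -0.017]
```

>>> {"name": "servo_tool", "arguments": {
  "commands": [
    [[1,0,-4.5,-9.8,-0.03,0,0],[1,0,-9.5,-19.3,-0.06,0,0],[1,0,-15.1,-28.6,-0.09,0,0],[1,0,-21.2,-37.4,-0.12,0,0],[1,0,-27.9,-45.9,-0.15,0,0]]
  ]
}}

```text
time_s: 20.25
tcp_pos: [0.5781, 0.0118, 0.2257]
ee_rot: [[-0.001, -0.954, -0.301], [-1.0, 0.001, 0.0], [0.0, 0.301, -0.954]]
wrist_force: [-0.4, -1.1, -14.7]
gripper_width: 0.103
gripper_force: 30.0
```

>>> {"name": "servo_tool", "arguments": {
  "commands": [
    [[1,0,-5.9,-9,-0.03,0,0],[1,0,-12.3,-17.7,-0.06,0,0],[1,0,-19.2,-26,-0.09,0,0],[1,0,-26.6,-33.9,-0.12,0,0],[1,0,-34.4,-41.3,-0.15,0,0]]
  ]
}}

```text
time_s: 20.75
tcp_pos: [0.6225, 0.0115, 0.2557]
ee_rot: [[-0.0, -0.897, -0.443], [-1.0, 0.001, -0.001], [0.001, 0.443, -0.897]]
wrist_force: [-6.2, -1.9, -10.2]
gripper_width: 0.103
gripper_force: 30.0
```

>>> {"name": "servo_tool", "arguments": {
  "commands": [
    [[1,0,-7.2,-8.1,-0.03,0,0],[1,0,-13.5,-14.5,-0.055,0,0],[1,0,-18.8,-19.4,-0.075,0,0],[1,0,-24.2,-24,-0.095,0,0],[1,0,-28.5,-27.4,-0.11,0,0]]
  ]
}}

```text
time_s: 21.25
tcp_pos: [0.6604, 0.0112, 0.269]
ee_rot: [[0.0, -0.843, -0.538], [-1.0, 0.001, -0.001], [0.002, 0.538, -0.843]]
wrist_force: [-6.8, -1.5, -9.0]
gripper_width: 0.102
gripper_force: 30.0
```

```bash
python3 s.py; python3 - <<'E'
from station import r
from h import *
c=r.capture("side");cv2.imwrite("pics/s3.png",c["pixels"][:,:,::-1])
E
```

```text
21.25 yaw 1.5709 [0.6604 0.0112 0.269 ] F [-6.8 -1.5 -9. ] M [-0.417 -0.301  0.232] eff [ 5.28  -0.018  0.006]
```

View pics/s3.png

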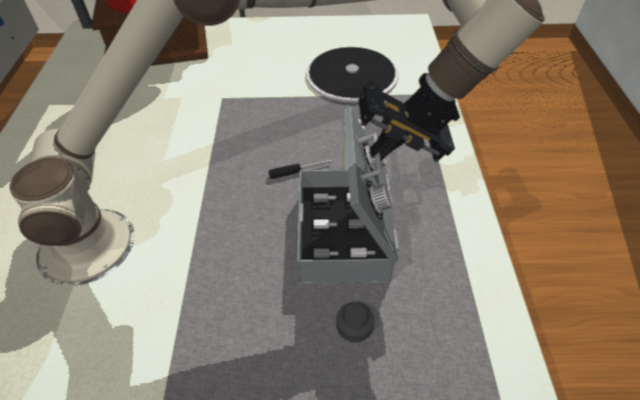

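The side view shows the lid standing open at about 60–65° with the gripper holding the bar and the bystanders unmoved. I'll release with a small opening and back out along the tool axis.

>>> {"name": "servo_tool", "arguments": {
  "commands": [
    [[1,0,0,0,0,0,0],[0.8,0,0,0,0,0,0],[0.7,0,0,0,0,0,0],[0.66,0,0,0,0,0,0],[0.66,0,0,0,0,0,0]]
  ]
}}

```text
time_s: 21.8
tcp_pos: [0.6623, 0.0122, 0.2702]
ee_rot: [[0.0, -0.849, -0.529], [-1.0, -0.0, -0.0], [-0.0, 0.529, -0.849]]
wrist_force: [0.4, -0.1, -0.7]
gripper_width: 0.321
gripper_force: 0.0
```

>>> {"name": "servo_tool", "arguments": {
  "commands": [
    [[0.66,0,0,-5,0,0,0],[0.66,0,0,-15,0,0,0],[0.66,0,0,-40,0,0,0],[0.66,0,0,-70,0,0,0],[0.66,0,0,-100,0,0,0]]
  ]
}}

```text
time_s: 22.3
tcp_pos: [0.7149, 0.0119, 0.3559]
ee_rot: [[0.0, -0.848, -0.53], [-1.0, 0.0, -0.001], [0.001, 0.53, -0.848]]
wrist_force: [2.1, 0.4, -0.1]
gripper_width: 0.337
gripper_force: 0.0
```

>>> {"name": "servo_tool", "arguments": {
  "commands": [
    [[0.66,0,0,0,0,0,0],[0.66,0,0,0,0,0,0],[0.66,0,0,0,0,0,0],[0.66,0,0,0,0,0,0],[0.66,0,0,0,0,0,0]]
  ]
}}

```text
time_s: 22.8
tcp_pos: [0.7145, 0.0121, 0.3537]
ee_rot: [[0.0, -0.847, -0.532], [-1.0, 0.0, -0.0], [0.0, 0.532, -0.847]]
wrist_force: [0.4, -0.1, -0.1]
gripper_width: 0.338
gripper_force: 0.0
```

```bash
python3 s.py; python3 - <<'E'
from station import r
from h import *
c=r.capture("side");cv2.imwrite("pics/s4.png",c["pixels"][:,:,::-1])
E
```

```text
22.8 yaw 1.5709 [0.7145 0.0121 0.3537] F [ 0.4 -0.1 -0.1] M [ 0.03  -1.012 -0.024] eff [ 4.071 -1.051 -0.04 ]
```

View pics/s4.png

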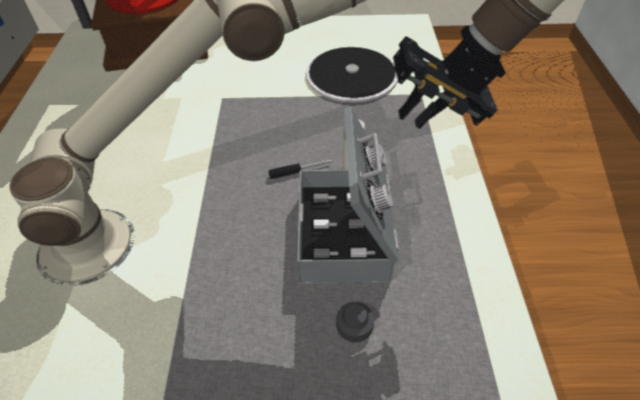

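The lid stands open by itself at the same angle, with the top edge at about (350,112), and the gripper is clear of it. I'm handing the job in.

```bash
python3 -c "from station import r;print(r.finish_job())"
```

```text
the job is handed in; nothing more can be done
None
```

The lock is open and the lid stands by itself at about 1.1 rad (estimated from the arm's path), with the gripper clear, the bystanders not seen to move, and the job handed in at about 23 s of the 69 s; no verdict came back.

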